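# Swing out the folding crank and wind the rack vice

## Task

A lock case lies loose in the small rack vice on the bench. Swing the vice wheel's folded crank handle up until it clicks upright, then wind the wheel clockwise, about a quarter turn to its stop, so that the sliding jaw brings the lock case up to the fixed jaw. Leave the crank standing upright, and let the jaw push the lock case: do not touch the case yourself.

Things in the scene. Friction and masses are not known exactly. Their poses are not given: they have to be found in the camera images.
- rack_vice: Grey rack vice bolted to the bench, with a flat aluminium five-spoked handwheel (166 mm over all, rim top at z = 71 mm). Origin: on the bench under the wheel's vertical axis; z up. The 20 mm high bed spans x -115..55, y -90..315 mm. Sliding jaw's face at y = 125 mm plus 30 mm per radian of wheel turn, fixed jaw's face at y = 253 mm; both centred on x = -30 mm, tops at z = 60 mm.
- crank_pin (a point): Middle of the crank's level hinge pin, on the wheel: 85 mm from the wheel axis, 93 mm above the bench. With the wheel at 0 it is at (0, -85, 93) mm in the vice's frame, the pin along the vice's x; this point's axes turn with the wheel (x along the pin, y towards the wheel axis). The two ears that hold the pin are 41 mm wide over all and reach z = 103 mm.
- crank (a joint): Angle of the folding crank: a 10 mm rod with a wooden grip 21 mm thick, 28 to 86 mm from the pin. 0: folded flat inward over the hub, its axis 22 mm above the rim. pi/2: upright over the pin (stop at 1.6). From about 1.3 on a spring ball snaps it upright (3 N at the grip) and holds it; let go below that, it falls back. Below about 0.75 a tooth blocks the wheel.
- wheel (a joint): Turn of the handwheel about its vertical axis, positive clockwise seen from above. 0 at the start, stop at 1.6 rad. It is stiff (about 6 N at the crank), stays where it is left, and drives the sliding jaw.
- lock_case: Flat mortise lock case, 74 x 78 x 16 mm with brass face plate and bolt, lying loose on the vice bed between the jaws. Origin: centre of its underside. Its bolt end (own -y side, 39 mm from the origin) faces the fixed jaw; the sliding jaw pushes the opposite end, also 39 mm from the origin. Wound home, its origin lies at about y = 212 mm in the vice's frame.
Mind the look-alikes: they are no part of the job. Leave any black or pink look-alike of the lock_case alone.

How it is judged:
On the way, in this order (a step that is already met when the one before it is completed fails the run):
1. the crank is swung up and latched upright, the wheel not yet turned (value of joint crank above 1.4 rad and value of joint wheel below 0.25 rad), for 0.1 s.
2. the wheel is wound to its stop (value of joint wheel above 1.38 rad), for 0.1 s.
At the end, for the whole second after the job is handed in: The crank stands latched upright (over 1.4 rad), the wheel is wound clockwise to its stop (over 1.35 of 1.6 rad), and the lock case lies at rest flat on the bed between the jaws, its bolt within about 14 mm of the fixed jaw (value of joint crank above 1.4 rad and value of joint wheel above 1.35 rad and y of lock_case in the frame of rack_vice between 0.2 and 0.225 m and horizontal distance between lock_case and rack_vice below 0.23 m and z of lock_case in the frame of rack_vice below 0.025 m and linear speed of lock_case below 0.02 m/s); the robot touches nothing.
It fails at once if the gripper touches the lock case (contact force between any of the fingers, the arm and lock_case above 0.5 N).
It also fails if it takes over 42 s, if anything falls off the work surface, if the arm or the gripper's body presses on something with over 40 N, if the wrist force passes 120 N, or if a joint passes its speed limit or range.

## Robot

A 6-joint arm with a two-finger parallel gripper is mounted at the origin on a cart in front of the work surface, level with it; the furniture and walls round the work are solid. World frame = base frame: x ahead of the robot, y to its left, z up, the work surface at z = 0. Lengths are in m, angles in rad, forces in N, time in s.
With the tool pointing down it reaches from about 0.3 to 1 m from the base axis. Payload 5.1 kg.
Tool frame: the origin (TCP) lies between the finger pads; the fingertips stand 19 mm ahead of it and the grasp point (between the pads) is the TCP; z points along the fingers, y is the direction in which the jaws open and shut (so a half turn about z gives the same grasp; the last joint's range is limited). The gripper opens to 95 mm and grips with 3 to 60 N. Pads are 20 mm wide; open, the fingers measure 119 mm over their backs; the gripper's body (75 mm by 180 mm) begins 59 mm behind the grasp point.
Start: joints at [1.206, 0.124, 1.65, -0, 1.367, -0.083], TCP at [0.181, 0.624, 0.234] pointing down, gripper open.
Joint ranges: [-2.61, 2.61], [-1.02, 2.33], [0.03, 2.71], [-1.35, 4.49], [0.32, 2.68], [-2.91, 2.91]. Speed limits (rad/s): [2.57, 2.57, 3.14, 3.14, 3.14, 3.14].

## Interface

Orientations are given as a unit quaternion [w, x, y, z].
In Python, from station import sensors, vision, ctrl gives the robot as it stands.
- The arm moves only by the tool send_rows, never from a script. Its argument "series" is a list of rows, each a list of 7 numbers: the opening, from -1 (shut) to 1 (fully open), so that 0 is half open, then the shift along the tool's x, y, z in m, then the turn, a rotation vector about the tool's x, y, z in degrees. In form: [[fingers, x, y, z, ax, ay, az], ...]. A call has 1 to 5 rows; each row shifts and turns the commanded pose from where the row before left it, along the tool's axes as they then stand; what a row does not reach is not made up. A row lasts 1/10 s, in which the tool goes at most 50 mm and 8.59 degrees, less where a joint would pass 70% of its speed; a pose out of reach is approached as far as the arm can. A call with a gripper value outside its range is refused whole. The fingers move at their own pace and stop on an object; "grip_force" is the grip in N (left out, the last holds). Time passes only in rows, so rows that do not move let the fingers close. It gives the time, the measured TCP pose, the force and the opening at its end, in the units of the state.
- sensors.observe(): the state, without advancing time (a new reading comes with each control period).
- vision.camera(name): name is "side" or "top"; returns a dict with "pixels" (420x560x3 uint8, red, green, blue), "fx", "fy", "cx", "cy" (pixels), "k1" (the pictures are not rectified: a ray, as slopes to the right and down, at radius r is drawn at 1 + k1 r^2 times it, then the intrinsics apply), "world_from_camera" (4x4, takes a point from camera to world coordinates). Camera axes: x right, y down, z forward; pixel columns grow to the right and rows downward; lengths in m; the calibration is good to about 2 mm. A picture is of the moment at which its call begins. There is no depth.
- ctrl.hand_in(): hands the job in, once; it reports no verdict.
The state is a dict: "clock": time; "qpos": joint angles; "qd": joint speeds; "joint_torque": joint torques, N m; "position": TCP position; "orientation": TCP orientation; "wrist_force": force on the tool from outside, world axes, zero at the start; "wrist_torque": the same for the moment, N m; "finger_gap": finger opening in m.
Only numpy, scipy, OpenCV 4.12 (cv2) and the standard library are available. Lean on these libraries where they do the work, as an engineer would, in place of code of your own. Each camera call takes 0.05 s, during which the arm holds its last target. There are 200 camera calls.

## Working session

There is one attempt and no reset: what is moved stays moved. The work goes in short steps, Python scripts to look and compute and a tool call to move; the robot and the scene stay as the last step left them, time stands still between calls to the robot, and variables do not carry over. Pictures are saved under pics/ and viewed, about 8 in all and at most 12, crops included, and the job is handed in when it is done.

Besides the shell and the picture viewer there is one more tool, called as a command line: name --pt "numbers of a row" for each row, then --argument value for the rest. send_rows: Moves the arm, as the interface text tells. Its arguments: {"type":"object","properties":{"series":{"type":"array","items":{"type":"array","items":{"type":"number"}}},"grip_force":{"type":"number"}},"required":["series"]}

```bash
mkdir -p pics; ls; python3 - <<'E'
from station import sensors, vision, ctrl
import cv2,numpy as np
print(sensors.observe())
for n in("top","side"):
    c=vision.camera(n); cv2.imwrite(f"pics/{n}0.png",c["pixels"][:,:,::-1]); print(n,{k:v for k,v in c.items() if k!="pixels"})
E
```

```text
pics
{'clock': 0.0, 'qpos': array([ 1.20635830e+00,  1.24493988e-01,  1.65166382e+00, -7.82884304e-06,
        1.36754981e+00, -8.25898750e-02]), 'qd': array([ 1.87376641e-03,  7.19523929e-05,  8.54462298e-04,  6.73601696e-04,
        7.24113618e-04, -2.95704681e-04]), 'joint_torque': array([-1.22549383e-03, -4.17593729e+01, -3.59935141e+01,  7.73421675e-02,
        4.91943082e-02, -1.56118881e-04]), 'position': array([0.18058888, 0.62376912, 0.23240025]), 'orientation': array([-2.30661859e-04,  1.40457225e-01,  9.90086183e-01, -1.03202930e-03]), 'wrist_force': array([-0.06701368, -0.15885311, -0.4716783 ]), 'wrist_torque': array([-0.00785658, -0.02313419, -0.00312202]), 'finger_gap': 0.09494147477086366}
top {'fx': 467.99758039753414, 'fy': 467.99758039753414, 'cx': 277.14006268089247, 'cy': 215.11669421457708, 'k1': -0.16201731009675965, 'world_from_camera': array([[-0.00808526, -0.98527355,  0.17079423,  0.35507246],
       [-0.99985918,  0.00545384, -0.01587056,  0.03572218],
       [ 0.01470535, -0.1708985 , -0.9851789 ,  1.10550228],
       [ 0.        ,  0.        ,  0.        ,  1.        ]])}
side {'fx': 524.4750643291356, 'fy': 524.4750643291356, 'cx': 270.0226447315961, 'cy': 190.67880611084593, 'k1': -0.13759055516522598, 'world_from_camera': array([[ 0.96212779, -0.1305812 ,  0.23928783,  0.26239164],
       [-0.27259428, -0.46593667,  0.84178107, -0.92191862],
       [ 0.00157219, -0.87512946, -0.48388631,  0.64291442],
       [ 0.        ,  0.        ,  0.        ,  1.        ]])}
```

View pics/top0.png

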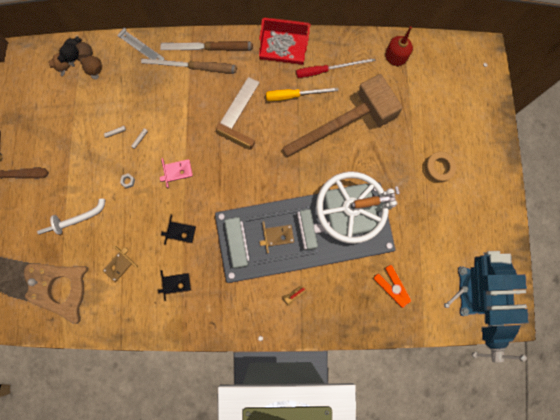

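View pics/side0.png

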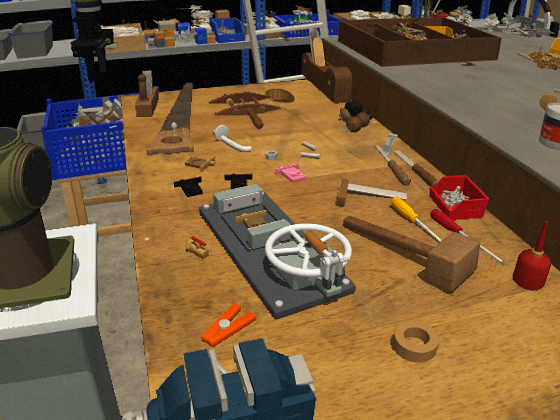

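The top view shows the vice with its wheel centre near (352,208), the crank ears at (388,197) and the folded wooden grip at about (368,202). The fixed jaw is on the left at (236,243) and the case at (277,236). The side view agrees, with the ears at (332,270).

```bash
cat > h.py <<'E'
from station import sensors, vision, ctrl
import cv2,numpy as np
def rays(c,px):
    K=np.array([[c["fx"],0,c["cx"]],[0,c["fy"],c["cy"]],[0,0,1]])
    n=cv2.undistortPoints(np.float64(px).reshape(-1,1,2),K,np.array([c["k1"],0,0,0])).reshape(-1,2)
    T=c["world_from_camera"]
    return T[:3,3],np.c_[n,np.ones(len(n))]@T[:3,:3].T
def onplane(c,px,z):
    o,d=rays(c,px); return o+d*((z-o[2])/d[:,2])[:,None]
def project(c,P):
    T=np.linalg.inv(c["world_from_camera"]); K=np.array([[c["fx"],0,c["cx"]],[0,c["fy"],c["cy"]],[0,0,1]])
    return cv2.projectPoints(np.float64(P).reshape(-1,1,3),cv2.Rodrigues(T[:3,:3])[0],T[:3,3],K,np.array([c["k1"],0,0,0]))[0].reshape(-1,2)
def vice2w(v,P):
    P=np.atleast_2d(P); x,y,a=v; R=np.array([[np.cos(a),-np.sin(a),0],[np.sin(a),np.cos(a),0],[0,0,1]])
    return P@R.T+[x,y,0]
E
python3 - <<'E'
from h import *
import numpy as np
c=vision.camera("top"); im=c["pixels"]; hsv=cv2.cvtColor(im,cv2.COLOR_RGB2HSV)
# wheel
m=((hsv[...,2]>185)&(hsv[...,1]<50)).astype(np.uint8); r=np.zeros_like(m); r[165:250,308:396]=1
cn=max(cv2.findContours(m*r,cv2.RETR_EXTERNAL,cv2.CHAIN_APPROX_NONE)[0],key=cv2.contourArea)[:,0]
w=onplane(c,cn,.066)[:,:2]
from scipy.optimize import least_squares
f=least_squares(lambda p:np.hypot(*(w-p[:2]).T)-p[2],[*w.mean(0),.08],loss="soft_l1",f_scale=.001); print("wheel",f.x,len(w))
# bed
m=((hsv[...,2]<95)&(hsv[...,1]<90)).astype(np.uint8); r[:]=0; r[170:300,200:410]=1
cs=cv2.findContours(m*r,cv2.RETR_EXTERNAL,cv2.CHAIN_APPROX_NONE)[0]
cn=max(cs,key=cv2.contourArea)[:,0]
b=onplane(c,cn,.020)[:,:2].astype(np.float32)
(cx,sz,an)=cv2.minAreaRect(b); print(cx,sz,an); print(cv2.boxPoints((cx,sz,an)))
big=im.copy()[160:300,200:410]; cv2.drawContours(big,[cn-[200,160]],-1,(255,0,0),1)
big=cv2.resize(big,None,fx=3.8,fy=3.8,interpolation=cv2.INTER_CUBIC); cv2.imwrite("pics/bed.png",big[:,:,::-1])
E
```

```text
wheel [ 0.55063182 -0.1492749   0.0761552 ] 341
(0.5221458673477173, 8.821487426757812e-06) (0.1768767535686493, 0.07923302799463272) 61.28528594970703
[[ 0.44491118 -0.05851995]
 [ 0.5144003  -0.09658736]
 [ 0.59938055  0.05853759]
 [ 0.52989143  0.096605  ]]
```

View pics/bed.png

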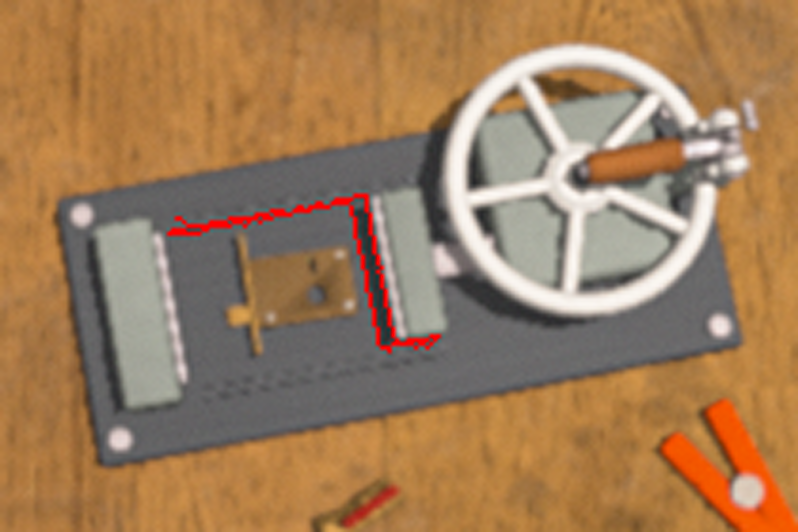

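The crop shows the outer bed corners at crop pixels (60,203), (105,464) and (742,346). The wheel rim spans crop columns 443–717 and rows 44–314. The bed contour took in only part of the plate, so I'll fit the pose from these corners and the hub.

```bash
python3 - <<'E'
from h import *
from scipy.optimize import least_squares
c=vision.camera("top")
px=lambda l:np.array(l)/3.8+[200-.37,160-.37]
A=onplane(c,px([(60,203),(105,464),(742,346)]),.020)
W=onplane(c,px([(580,44),(578,314),(443,180),(717,178)]),.068); print(W, W.mean(0))
V=np.array([[.055,.315,.02],[-.115,.315,.02],[-.115,-.09,.02]])
Ws=np.array([W[:2].mean(0)[:2][0],W[2:].mean(0)[1]])
f=least_squares(lambda v:np.r_[(vice2w(v,V)-A)[:,:2].ravel(),vice2w(v,[0,0,.0])[0,:2]-Ws],[.55,-.15,0]); print(f.x,f.fun*1e3)
v=f.x
for n,p in(("pin",[0,-.085,.093]),("grip0",[0,-.028,.093]),("wound pin",[-.085,0,.093])): print(n,vice2w(v,p))
np.save("v.npy",v)
P=vice2w(v,[[0,-.085,.103],[.0205,-.085,.103],[-.0205,-.085,.103],[0,-.057,.1035],[0,.001,.1035],[.055,.315,.02],[-.115,.315,.02],[-.115,-.09,.02],[.055,-.09,.02]]+[[.08*np.cos(t),.08*np.sin(t),.071] for t in np.arange(0,6.28,.3)])
out=[]
for n,(x,y,w,h) in(("top",(300,150,110,110)),("side",(245,200,120,120))):
    c=vision.camera(n); s=400/w; b=cv2.resize(c["pixels"][y:y+h,x:x+w],(400,400),interpolation=cv2.INTER_CUBIC)
    for q in project(c,P): cv2.circle(b,tuple(int(i) for i in (q-[x,y]+.5)*s),2,(0,0,255),-1)
    out.append(b)
cv2.imwrite("pics/chk.png",np.hstack(out)[:,:,::-1])
E
```

```text
[[ 0.63675525 -0.15509738  0.068     ]
 [ 0.47220227 -0.147867    0.068     ]
 [ 0.55309    -0.06954569  0.068     ]
 [ 0.55359592 -0.23544695  0.068     ]] [ 0.55391086 -0.15198926  0.068     ]
[ 0.55409525 -0.15333791  0.17894739] [ 3.14024862  2.66214401 -3.14168425  1.65135799  0.38494    -3.47191396
 -0.38350437 -0.84158804]
pin [[ 0.56922473 -0.23698059  0.093     ]]
grip0 [[ 0.55907908 -0.18089079  0.093     ]]
wound pin [[ 0.47045257 -0.16846739  0.093     ]]
```

View pics/chk.png

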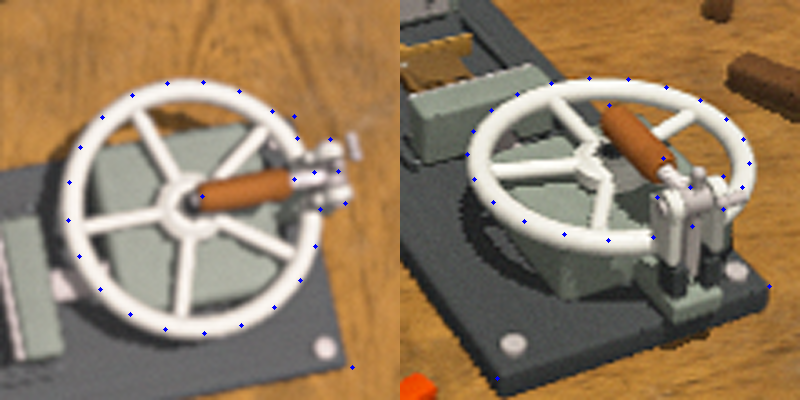

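Projected points land on the rim and ears within about 3 mm in both views, so the pose is good enough to move. Next I translate to above the grip's free end.

```bash
cat > go.py <<'E'
import sys
from h import *
from scipy.spatial.transform import Rotation as R
def to(P,yaw=None):
    s=sensors.observe(); q=s["orientation"]; r=R.from_quat(np.r_[q[1:],q[0]])
    y=r.apply([0,1,0]); a=np.arctan2(y[1],y[0])
    v=np.load("v.npy"); pv=np.linalg.inv(np.block([[np.array([[np.cos(v[2]),-np.sin(v[2])],[np.sin(v[2]),np.cos(v[2])]]),np.array([[v[0]],[v[1]]])],[np.zeros((1,2)),1]]))@[*s["position"][:2],1]
    d=r.inv().apply(np.array(P)-s["position"])
    tilt=np.degrees(r.inv().apply(np.cross(r.apply([0,0,1]),[0,0,-1])))
    print("t",s["clock"],"pos",s["position"].round(4),"invice",pv.round(4),"toolshift mm",(d*1e3).round(1),"yaw",round(a,3),"az deg",None if yaw is None else round(np.degrees(a-yaw),1),"tilt",tilt.round(1),"q",s["qpos"].round(2),"F",s["wrist_force"].round(1),"gap",s["finger_gap"].round(4))
E
python3 -c "
from go import *
v=np.load('v.npy'); to(vice2w(v,[0,-.019,.2])[0],v[2])"
```

```text
Traceback (most recent call last):
  File "go.py", line 10, in to
    print("t",s["clock"],"pos",s["position"].round(4),"invice",pv.round(4),"toolshift mm",(d*1e3).round(1),"yaw",round(a,3),"az deg",None if yaw is None else round(np.degrees(a-yaw),1),"tilt",tilt.round(1),"q",s["qpos"].round(2),"F",s["wrist_force"].round(1),"gap",s["finger_gap"].round(4))
                                                                                                                                                                                                                                                                         ^^^^^^^^^^^^^^^^^^^^^
AttributeError: 'float' object has no attribute 'round'
```

```bash
sed -i 's/s\["finger_gap"\].round(4)/round(s["finger_gap"],4)/; s/"pos",/"\\npos",/' go.py
python3 -c "
from go import *
v=np.load('v.npy'); to(vice2w(v,[0,-.019,.2])[0],v[2])"
```

```text
t 0.3 
pos [0.1807 0.6242 0.2332] invice [-0.2291  0.8315  1.    ] toolshift mm [-583.3 -660.    33.7] yaw 1.289 az deg 63.6 tilt [-0. -0. -0.] q [ 1.21  0.12  1.65 -0.    1.37 -0.08] F [ 0.3  0.3 -0.5] gap 0.0953
```

send_rows --pt "1 -0.031 -0.035 0 0 0 0" --pt "1 -0.031 -0.035 0 0 0 0" --pt "1 -0.031 -0.035 0 0 0 0" --pt "1 -0.031 -0.035 0 0 0 0" --pt "1 -0.031 -0.035 0 0 0 0"

```text
clock: 0.8
position: [0.2814, 0.4115, 0.2337]
orientation: [0.0, 0.14, 0.99, 0.0]
wrist_force: [0.8, -0.3, 0.2]
finger_gap: 0.0951
```

send_rows --pt "1 -0.031 -0.035 0 0 0 0" --pt "1 -0.031 -0.035 0 0 0 0" --pt "1 -0.031 -0.035 0 0 0 0" --pt "1 -0.031 -0.035 0 0 0 0" --pt "1 -0.031 -0.035 0 0 0 0"

```text
clock: 1.3
position: [0.3816, 0.2002, 0.2339]
orientation: [0.001, 0.14, 0.99, 0.0]
wrist_force: [0.8, 0.6, 0.6]
finger_gap: 0.095
```

send_rows --pt "1 -0.031 -0.035 0 0 0 0" --pt "1 -0.031 -0.035 0 0 0 0" --pt "1 -0.031 -0.035 0 0 0 0" --pt "1 -0.031 -0.035 0 0 0 0" --pt "1 -0.031 -0.035 0 0 0 0"

```text
clock: 1.8
position: [0.4819, -0.0113, 0.2339]
orientation: [0.0, 0.141, 0.99, 0.0]
wrist_force: [0.5, 1.2, -0.5]
finger_gap: 0.0953
```

send_rows --pt "1 0 0 0 0 0 8" --pt "1 0 0 0 0 0 8" --pt "1 0 0 0 0 0 8" --pt "1 0 0 0 0 0 8" --pt "1 0 0 0 0 0 8"

```text
clock: 2.3
position: [0.4814, -0.0094, 0.2336]
orientation: [-0.0, 0.473, 0.881, 0.0]
wrist_force: [0.1, 0.3, 0.5]
finger_gap: 0.095
```

send_rows --pt "1 0 0 0 0 0 8" --pt "1 0 0 0 0 0 8" --pt "1 0 0 0 0 0 7.5" --pt "1 0 0 0 0 0 0" --pt "1 0 0 0 0 0 0"

```text
clock: 2.8
position: [0.4814, -0.0093, 0.2337]
orientation: [0.0, 0.639, 0.769, 0.0]
wrist_force: [-0.6, 0.6, -0.0]
finger_gap: 0.0951
```

```bash
python3 -c "
from go import *
v=np.load('v.npy'); to(vice2w(v,[0,-.019,.2])[0],v[2])"
```

```text
t 2.8 
pos [ 0.4814 -0.0093  0.2337] invice [-0.0459  0.1547  1.    ] toolshift mm [-173.9   45.1   33.7] yaw 0.183 az deg 0.3 tilt [ 0.  0. -0.] q [-0.13 -0.26  2.01  0.    1.39 -0.31] F [-0.6  0.6 -0. ] gap 0.0951
```

send_rows --pt "1 -0.044 0.011 0 0 0 0" --pt "1 -0.044 0.011 0 0 0 0" --pt "1 -0.044 0.011 0 0 0 0" --pt "1 -0.042 0.012 0.034 0 0 0" --pt "1 0 0 0 0 0 0"

```text
clock: 3.3
position: [0.5542, -0.1715, 0.1979]
orientation: [-0.003, 0.641, 0.767, -0.002]
wrist_force: [0.3, 0.6, -0.3]
finger_gap: 0.0955
```

```bash
python3 - <<'E'
from go import *
v=np.load('v.npy'); to(vice2w(v,[0,-.019,.098])[0],v[2])
out=[]
for n,(x,y,w,h) in(("top",(290,130,130,130)),("side",(225,150,150,150))):
    c=vision.camera(n); out.append(cv2.resize(c["pixels"][y:y+h,x:x+w],(400,400),interpolation=cv2.INTER_CUBIC))
cv2.imwrite("pics/near.png",np.hstack(out)[:,:,::-1])
E
```

```text
t 3.3 
pos [ 0.5542 -0.1715  0.1979] invice [-0.0031 -0.0179  1.    ] toolshift mm [-1.4  3.8 99.9] yaw 0.179 az deg 0.0 tilt [-0.4 -0.2  0. ] q [-0.39  0.    1.84 -0.    1.31 -0.57] F [ 0.3  0.6 -0.3] gap 0.0955
```

View pics/near.png

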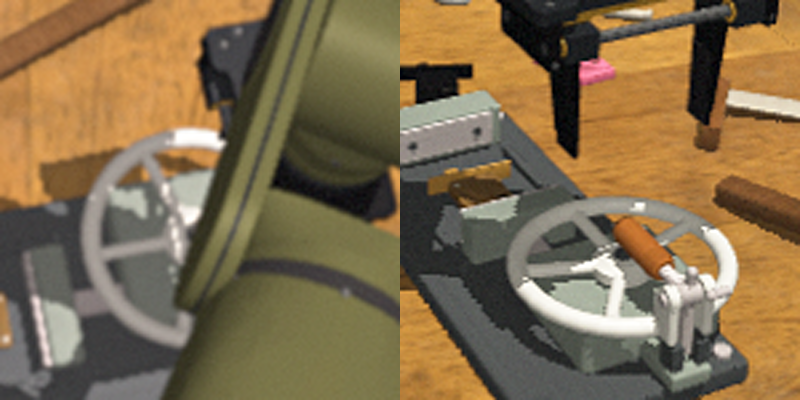

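The arm hides the top view. The side view shows the open fingers above and either side of the brown grip (crop 640,245), with nothing in the way. I descend, checking before closing.

send_rows --pt "1 -0.001 0.004 0.035 0 0 0" --pt "1 0 0 0.035 0 0 0" --pt "0.2 0 0 0.015 0 0 0" --pt "0 0 0 0.015 0 0 0" --pt "-0.3 0 0 0 0 0 0" --grip_force 8

```text
clock: 3.9
position: [0.5584, -0.1679, 0.1019]
orientation: [-0.001, 0.64, 0.768, -0.0]
wrist_force: [-0.8, -0.2, -0.1]
finger_gap: 0.0765
```

```bash
python3 - <<'E'
from go import *
v=np.load('v.npy'); to(vice2w(v,[0,-.019,.098])[0],v[2])
c=vision.camera("side"); x,y,w=235,170,130
cv2.imwrite("pics/down.png",cv2.resize(c["pixels"][y:y+w,x:x+w],(560,560),interpolation=cv2.INTER_CUBIC)[:,:,::-1])
E
```

```text
t 3.9 
pos [ 0.5584 -0.1679  0.1019] invice [ 0.0017 -0.0151  1.    ] toolshift mm [-3.9 -1.7  3.9] yaw 0.182 az deg 0.2 tilt [-0.1 -0.1 -0. ] q [-0.38  0.1   1.91  0.    1.14 -0.57] F [-0.8 -0.2 -0.1] gap 0.0765
```

View pics/down.png

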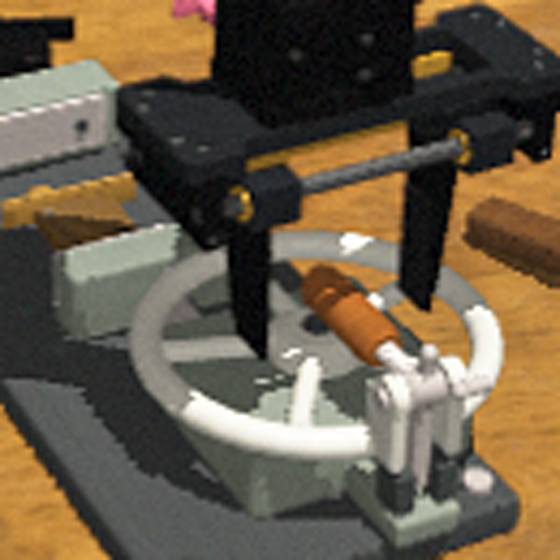

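The fingers straddle the grip over its free half. I trim the position by 4 mm and close.

send_rows --pt "-0.3 -0.004 -0.001 0.004 0 0 0" --pt "-0.6 0 0 0 0 0 0" --pt "-1 0 0 0 0 0 0" --pt "-1 0 0 0 0 0 0" --pt "-1 0 0 0 0 0 0" --grip_force 8

```text
clock: 4.45
position: [0.5592, -0.173, 0.0993]
orientation: [0.0, 0.64, 0.768, 0.0]
wrist_force: [-0.5, -0.1, -0.0]
finger_gap: 0.0327
```

send_rows --pt "-1 0 0 0 0 0 0" --pt "-1 0 0 0 0 0 0" --pt "-1 0 0 0 0 0 0" --pt "-1 0 0 0 0 0 0" --pt "-1 0 0 0 0 0 0"

```text
clock: 4.95
position: [0.5599, -0.1728, 0.0993]
orientation: [0.001, 0.64, 0.768, 0.001]
wrist_force: [5.0, 0.7, -1.7]
finger_gap: 0.0209
```

```bash
python3 -c "
from go import *
v=np.load('v.npy'); to(vice2w(v,[0,-.019,.098])[0],v[2])
P=lambda t:66e-3*np.array([np.cos(t),np.sin(t)])
a=np.arange(0,1.65,.157);X=np.array([P(t+.08) for t in a]);print((np.diff(X,axis=0)*1e3).round(1))"
```

```text
t 4.95 
pos [ 0.5599 -0.1728  0.0993] invice [ 0.0022 -0.0202  1.    ] toolshift mm [ 1.2 -2.2  1.3] yaw 0.181 az deg 0.1 tilt [0.1 0.  0. ] q [-0.39  0.1   1.91  0.    1.13 -0.57] F [ 5.   0.7 -1.7] gap 0.0209
[[ -1.6  10.2]
 [ -3.2   9.8]
 [ -4.7   9.2]
 [ -6.1   8.4]
 [ -7.3   7.3]
 [ -8.4   6.1]
 [ -9.2   4.7]
 [ -9.8   3.2]
 [-10.2   1.6]
 [-10.4  -0. ]]
```

Gripped, 21 mm as expected. There's a 5 N side load, so I ease +2 mm in tool y and swing along the arc.

send_rows --pt "-1 0 0.002 0 0 0 0" --pt "-1 -0.0015 0 -0.01 0 0 0" --pt "-1 -0.003 0 -0.01 0 0 0" --pt "-1 -0.0045 0 -0.009 0 0 0" --pt "-1 -0.006 0 -0.0085 0 0 0"

```text
clock: 5.45
position: [0.5627, -0.1873, 0.137]
orientation: [-0.001, 0.64, 0.768, -0.0]
wrist_force: [-2.9, 1.7, -1.8]
finger_gap: 0.021
```

send_rows --pt "-1 -0.0075 0 -0.0075 0 0 0" --pt "-1 -0.0085 0 -0.006 0 0 0" --pt "-1 -0.009 0 -0.0045 0 0 0" --pt "-1 0 0 0 0 0 0"

```text
clock: 5.85
position: [0.5675, -0.2137, 0.1555]
orientation: [-0.0, 0.641, 0.768, -0.001]
wrist_force: [-5.9, 1.9, 2.2]
finger_gap: 0.0211
```

```bash
python3 - <<'E'
from go import *
v=np.load('v.npy'); to(vice2w(v,[0,-.085,.159])[0],v[2])
c=vision.camera("side"); x,y,w=235,150,150
cv2.imwrite("pics/mid.png",cv2.resize(c["pixels"][y:y+w,x:x+w],(560,560),interpolation=cv2.INTER_CUBIC)[:,:,::-1])
E
```

```text
t 5.85 
pos [ 0.5675 -0.2137  0.1555] invice [ 0.0024 -0.0618  1.    ] toolshift mm [-23.2  -2.4  -3.5] yaw 0.18 az deg 0.1 tilt [-0.1  0.   0. ] q [-0.45  0.09  1.82 -0.    1.23 -0.63] F [-5.9  1.9  2.2] gap 0.0211
```

View pics/mid.png

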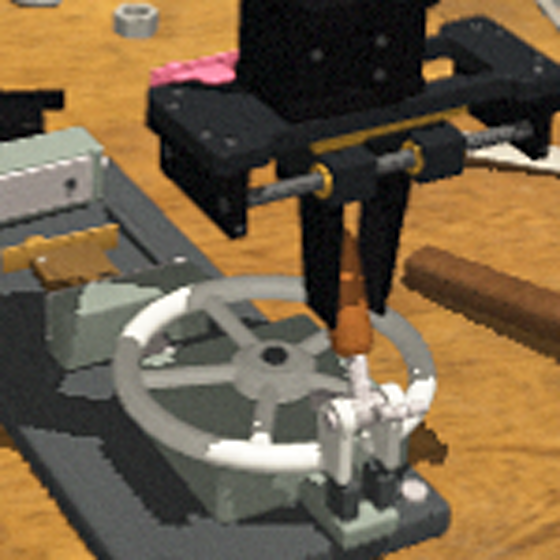

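The grip follows, now about 1.2 rad with the wheel unturned. I continue to upright.

send_rows --pt "-1 -0.01 -0.001 -0.003 0 0 0" --pt "-1 -0.01 0 -0.001 0 0 0" --pt "-1 -0.006 0 0 0 0 0" --pt "-1 0 0 0 0 0 0"

```text
clock: 6.3
position: [0.5722, -0.2402, 0.1601]
orientation: [0.001, 0.641, 0.768, -0.001]
wrist_force: [-5.4, -0.8, 6.0]
finger_gap: 0.021
```

```bash
python3 - <<'E'
from go import *
v=np.load('v.npy'); to(vice2w(v,[0,-.085,.159])[0],v[2])
c=vision.camera("side"); x,y,w=235,150,150
cv2.imwrite("pics/up.png",cv2.resize(c["pixels"][y:y+w,x:x+w],(560,560),interpolation=cv2.INTER_CUBIC)[:,:,::-1])
E
```

```text
t 6.3 
pos [ 0.5722 -0.2402  0.1601] invice [ 0.0024 -0.0887  1.    ] toolshift mm [ 3.7 -2.3  1. ] yaw 0.18 az deg 0.0 tilt [ 0.   0.2 -0. ] q [-0.48  0.11  1.79 -0.    1.24 -0.66] F [-5.4 -0.8  6. ] gap 0.021
```

View pics/up.png

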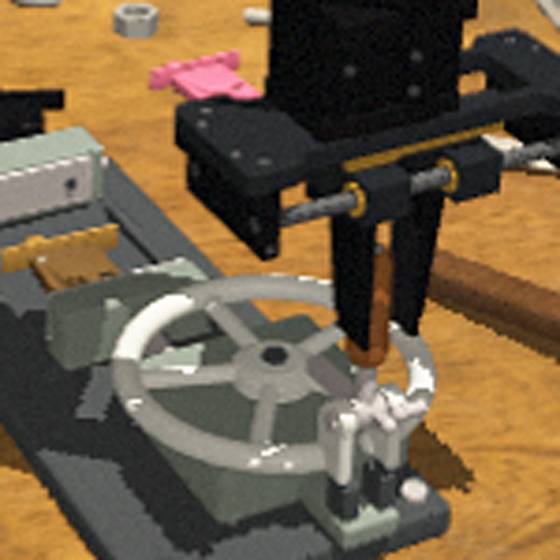

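The crank stands upright and the wheel hasn't turned. I push 2 mm further out, then open the fingers slightly so the latch can settle.

send_rows --pt "-1 -0.002 0 0 0 0 0" --pt "-1 0 0 0 0 0 0" --pt "-0.35 0 0 0 0 0 0" --pt "-0.35 0.002 -0.001 0 0 0 0" --pt "-0.35 0 0 0 0 0 0"

```text
clock: 6.85
position: [0.571, -0.238, 0.1582]
orientation: [0.0, 0.64, 0.768, 0.0]
wrist_force: [-0.4, 0.6, 0.1]
finger_gap: 0.0305
```

```bash
python3 - <<'E'
from go import *
v=np.load('v.npy'); to(vice2w(v,[0,-.085,.159])[0],v[2])
c=vision.camera("side"); x,y,w=265,180,110
cv2.imwrite("pics/up2.png",cv2.resize(c["pixels"][y:y+w,x:x+w],(560,560),interpolation=cv2.INTER_CUBIC)[:,:,::-1])
E
```

```text
t 6.85 
pos [ 0.571  -0.238   0.1582] invice [ 0.0016 -0.0863  1.    ] toolshift mm [ 1.3 -1.6 -0.8] yaw 0.181 az deg 0.1 tilt [ 0.  0. -0.] q [-0.48  0.11  1.79  0.    1.24 -0.66] F [-0.4  0.6  0.1] gap 0.0305
```

View pics/up2.png

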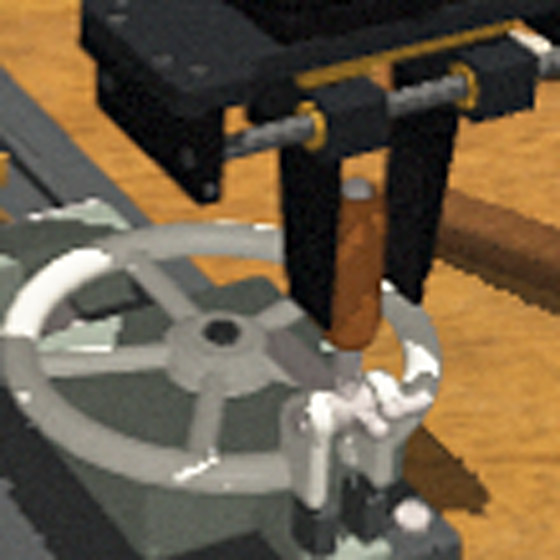

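With the fingers open, the crank stands upright on its own, so it's latched. I re-grip and wind.

send_rows --pt "-1 0 0 0 0 0 0" --pt "-1 0 0 0 0 0 0" --pt "-1 0 0 0 0 0 0"

```text
clock: 7.2
position: [0.5713, -0.2377, 0.1584]
orientation: [0.001, 0.64, 0.768, 0.0]
wrist_force: [2.8, -0.5, -0.5]
finger_gap: 0.0207
```

send_rows --pt "-1 0.0008 -0.0118 0 0 0 8" --pt "-1 0.0008 -0.0118 0 0 0 8" --pt "-1 0.0008 -0.0118 0 0 0 8" --pt "-1 0.0008 -0.0118 0 0 0 8"

```text
clock: 7.6
position: [0.5252, -0.2335, 0.1584]
orientation: [0.001, 0.829, 0.559, 0.001]
wrist_force: [6.1, -1.9, -3.4]
finger_gap: 0.0206
```

```bash
python3 - <<'E'
from go import *
v=np.load('v.npy'); t=np.radians(32); to(vice2w(v,[-.085*np.sin(t),-.085*np.cos(t),.159])[0],v[2]-t)
E
```

```text
t 7.6 
pos [ 0.5252 -0.2335  0.1584] invice [-0.0427 -0.0738  1.    ] toolshift mm [ 0.2 -2.9 -0.7] yaw -0.384 az deg -0.2 tilt [ 0.2 -0.   0. ] q [-0.51  0.02  1.89  0.    1.23 -0.13] F [ 6.1 -1.9 -3.4] gap 0.0206
```

send_rows --pt "-1 0.0008 -0.012 0 0 0 8" --pt "-1 0.0008 -0.012 0 0 0 8" --pt "-1 0.0008 -0.012 0 0 0 8" --pt "-1 0.0008 -0.012 0 0 0 8"

```text
clock: 8.0
position: [0.4871, -0.2054, 0.1584]
orientation: [0.002, 0.951, 0.309, 0.001]
wrist_force: [5.2, -4.0, -4.1]
finger_gap: 0.0208
```

send_rows --pt "-1 0.0008 -0.012 0 0 0 8" --pt "-1 0.0008 -0.012 0 0 0 8" --pt "-1 0.0008 -0.012 0 0 0 8" --pt "-1 0 -0.001 0 0 0 1" --pt "-1 0 0 0 0 0 0"

```text
clock: 8.5
position: [0.4714, -0.1712, 0.1584]
orientation: [0.0, 0.995, 0.1, -0.0]
wrist_force: [-0.2, -2.9, -2.4]
finger_gap: 0.0208
```

```bash
python3 - <<'E'
from go import *
v=np.load('v.npy'); t=1.58; to(vice2w(v,[-.085*np.sin(t),-.085*np.cos(t),.159])[0],v[2]-t)
c=vision.camera("side"); x,y,w=190,130,200
cv2.imwrite("pics/wound.png",cv2.resize(c["pixels"][y:y+w,x:x+w],(600,600),interpolation=cv2.INTER_CUBIC)[:,:,::-1])
E
```

```text
t 8.5 
pos [ 0.4714 -0.1712  0.1584] invice [-0.0846 -0.0029  1.    ] toolshift mm [-0.4 -3.7 -0.6] yaw -1.37 az deg 1.8 tilt [ 0.1  0.  -0. ] q [-0.46 -0.15  2.05 -0.    1.24  0.92] F [-0.2 -2.9 -2.4] gap 0.0208
```

View pics/wound.png

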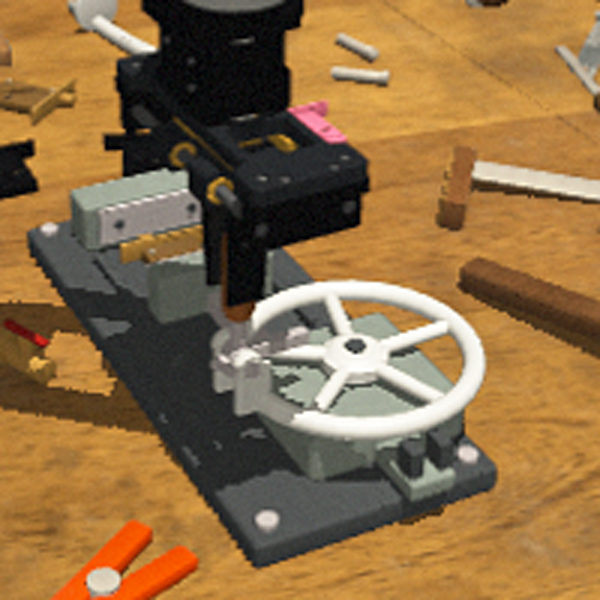

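The wheel is near its stop, the crank is upright in the fingers, and the case has been pushed to the fixed jaw. I nudge 3 mm more, release and lift away.

send_rows --pt "-1 0 -0.003 0 0 0 0" --pt "-1 0 0 0 0 0 0" --pt "-1 0 0 0 0 0 0"

```text
clock: 8.85
position: [0.4709, -0.1691, 0.1584]
orientation: [0.001, 0.995, 0.099, -0.0]
wrist_force: [0.7, -5.9, -3.4]
finger_gap: 0.0205
```

send_rows --pt "-0.1 0 0.001 0 0 0 0" --pt "-0.1 0 0.001 0 0 0 0" --pt "-0.1 0 0 0 0 0 0" --pt "-0.1 0 0 0 0 0 0" --pt "-0.1 0 0 -0.01 0 0 0"

```text
clock: 9.35
position: [0.4703, -0.1693, 0.1673]
orientation: [-0.001, 0.995, 0.099, -0.001]
wrist_force: [-1.6, -0.4, -0.2]
finger_gap: 0.0425
```

send_rows --pt "-0.1 0 0 -0.03 0 0 0" --pt "-0.1 0 0 -0.04 0 0 0" --pt "-0.1 0 0 -0.03 0 0 0" --pt "-0.1 -0.04 0 0 0 0 0" --pt "-0.1 -0.04 0 0 0 0 0"

```text
clock: 9.85
position: [0.3929, -0.1858, 0.271]
orientation: [0.001, 0.995, 0.1, 0.001]
wrist_force: [0.3, -0.4, -0.4]
finger_gap: 0.0432
```

send_rows --pt "-0.1 -0.04 0 0 0 0 0" --pt "-0.1 0 0 0 0 0 0" --pt "-0.1 0 0 0 0 0 0"

```text
clock: 10.15
position: [0.3536, -0.1937, 0.2695]
orientation: [0.001, 0.995, 0.098, 0.001]
wrist_force: [-0.3, -0.6, -0.5]
finger_gap: 0.0425
```

```bash
python3 - <<'E'
from go import *
v=np.load('v.npy'); to(vice2w(v,[-.085,0,.159])[0],v[2])
out=[]
for n,(x,y,w,h) in(("top",(200,130,210,210)),("side",(190,150,170,170))):
    c=vision.camera(n); out.append(cv2.resize(c["pixels"][y:y+h,x:x+w],(400,400),interpolation=cv2.INTER_CUBIC))
cv2.imwrite("pics/end.png",np.hstack(out)[:,:,::-1])
E
```

```text
t 10.15 
pos [ 0.3536 -0.1937  0.2695] invice [-0.2045 -0.004   1.    ] toolshift mm [119.3  -2.  110.7] yaw -1.374 az deg -89.0 tilt [ 0.1 -0.1 -0. ] q [-0.63 -0.48  2.12  0.    1.51  0.74] F [-0.3 -0.6 -0.5] gap 0.0425
```

View pics/end.png

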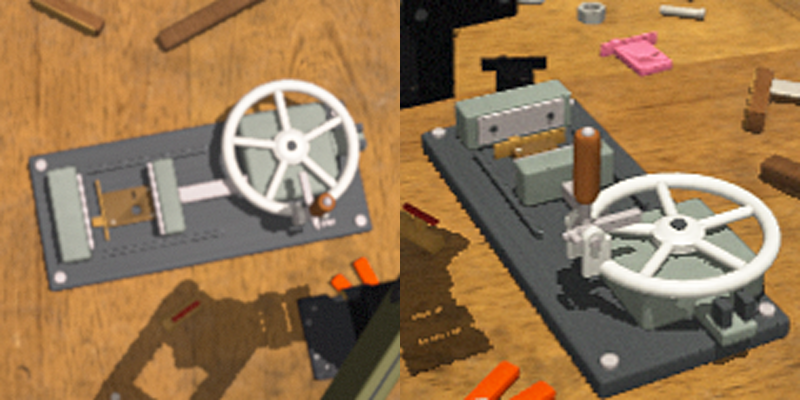

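Both views show the arm clear, the crank upright, and the case snug between the sliding jaw and its bolt end near the fixed jaw. Before handing in, I check the crank tip and the case numerically from these pixels.

```bash
python3 - <<'E'
from h import *
v=np.load('v.npy'); t=vision.camera("top"); s=vision.camera("side")
inv=lambda P:(P-[v[0],v[1],0])@vice2w([0,0,v[2]],np.eye(3)).T
o1,d1=rays(t,[(322*.525+200,200*.525+130)]); o2,d2=rays(s,[(188*.425+190,132*.425+150)])
k=np.linalg.lstsq(np.c_[d1[0],-d2[0]],o2-o1,rcond=None)[0]; a,b=o1+k[0]*d1[0],o2+k[1]*d2[0]
print("crank tip",inv((a+b)/2),"miss",np.linalg.norm(a-b))
hsv=cv2.cvtColor(t["pixels"],cv2.COLOR_RGB2HSV)
for n,px,z in(("case jaw end",(154,205),.036),("bolt plate",(99,210),.036),("sliding face",(151,200),.06),("fixed face",(91,210),.06)):
    print(n,inv(onplane(t,[(px[0]*.525+200,px[1]*.525+130)],z))[0])
E
```

```text
crank tip [-0.07902998  0.00267407  0.17689866] miss 0.0031291812707619224
case jaw end [-0.03603629  0.17289169  0.036     ]
bolt plate [-0.02980628  0.23928021  0.036     ]
sliding face [-0.03236502  0.17635412  0.06      ]
fixed face [-0.03104732  0.24816133  0.06      ]
```

```bash
python3 -c "
from station import ctrl; print(ctrl.hand_in())"
```

```text
the job is handed in; nothing more can be done
None
```

I swung the crank up until it latched, wound the wheel to about its stop, backed the arm clear, and handed the job in at about 10 s of the 42 s allowed. No verdict came back.

- **Crank:** After the swing I opened the fingers, and it stood upright on its own before any winding. In the last pictures its tip was 177 mm above the bench and 79 mm from the wheel axis. That works out at about 1.5 rad, with a 3 mm mismatch between the two views.
- **Wheel:** I estimate about 1.56 rad, from the tool's position just before release and from the crank tip.
- **Lock case:** The sliding jaw's face was at about y = 173–176 mm with the case's end against it. That puts the case origin at about 212 mm, with its bolt near the fixed jaw. The gripper stayed above the wheel and away from the case throughout.
- **Disagreements:** The bed-corner fit of the vice's pose was off by up to 3.5 mm, and the fixed jaw face measured 248 mm instead of 253 mm. Both fit the accuracy of reading positions from the pictures. My first automatic bed outline failed, so I used corners read by eye.

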